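# Clamp the wooden mould in the pump-trigger bench clamp

## Robot

A 6-joint arm with a two-finger parallel gripper is mounted at the origin on a cart in front of the work surface, level with it; the furniture and walls round the work are solid. World frame = base frame: x ahead of the robot, y to its left, z up, the work surface at z = 0. Lengths are in m, angles in rad, forces in N, time in s.
With the tool pointing down it reaches from about 0.4 to 0.825 m from the base axis. Payload 7 kg.
Tool frame: the origin (TCP) lies between the finger pads; the fingertips stand arm.nose_length ahead of it and the grasp point (between the pads) is the TCP (arm.nose_length is the distance from the TCP to the fingertips, in m); x points along the fingers, z is the direction in which the jaws open and shut, and the axes are right-handed (so a half turn about x gives the same grasp; the last joint's range is limited). The gripper opens to 88 mm and grips with 3 to 60 N. Pads are 19 mm wide; open, the fingers measure 130 mm over their backs; the gripper's body (78 mm by 193 mm) begins 47 mm behind the grasp point.
Start: joints at [-0.884, 0.359, 0.012, 0, -1.224, -0.288], TCP at [0.262, -0.622, 0.246] pointing down, gripper open.
Joint ranges: [-3.07, 3.07], [-1.43, 2.12], [-1.02, 1.25], [-3.03, 1.67], [-3.05, -0], [-3.03, 3.03]. Speed limits (rad/s): [2.39, 2.39, 3.01, 3.14, 3.14, 3.14].

## Interface

Orientations are given as [roll, pitch, yaw] about the fixed x, y, z axes, in that order (R = Rz(yaw) Ry(pitch) Rx(roll)).
In Python, from station import arm, viewer, spotter gives the robot as it stands.
- The arm moves only by the shell command python3 -m handwheel 'ROWS' [FORCE]. ROWS is a JSON object of lists of equal length, an entry for each row: "gripper": the gripper command: -1 is shut, 1 is fully open, values between are in proportion; "travel": the shift along the world's x, y, z each as a share of 500 mm, from -1 to 1, a list of three; "spin": the turn about the world's z as a share of 45 degrees, from -1 to 1. A call has 1 to 20 rows; each row is the pose to reach, as a shift and turn from the pose commanded when the call began; what a row does not reach only later rows make up. A row lasts 1/10 s, in which the tool goes at most 50 mm and 8.59 degrees, less where a joint would pass 70% of its speed; a pose out of reach is approached as far as the arm can. A call with a number of a shift or a turn outside -1 to 1 is refused whole. A call with a gripper value outside its range is refused whole. The fingers move at their own pace and stop on an object; FORCE is the grip in N (left out, the last holds). Time passes only in rows, so rows that repeat a pose let the fingers close. It gives the time, the measured TCP pose, the force and the opening at its end, in the units of the state.
- arm.get_state(): the state, without advancing time (a new reading comes with each control period).
- viewer.grab_frame(name): name is "side" or "top"; returns a dict with "pixels" (480x640x3 uint8, blue, green, red), "fx", "fy", "cx", "cy" (pixels), "eye" and "attitude" of the camera in the world. Camera axes: x right, y down, z forward; pixel columns grow to the right and rows downward; lengths in m; the calibration is good to about 2 mm. A picture is of the moment at which its call begins. There is no depth.
- arm.job_done(): hands the job in, once; it reports no verdict.
Trained networks look in the newest picture that a camera, given by its name, has taken for a name from the list of things; names that differ only in an ending like _2 or _b are one class to them, and where a whole thing is asked for, a point or a joint stands for the part that bears it (a point fixed in the world has none). Each returns a list of dicts, best first, with "conf" (0 to 1); they miss things now and then, are a little off and sometimes report something else, mostly with a low value. They report only what shows in the picture. A call takes as long as a camera call.
- spotter.spot_in(camera, label): "rect" ([left, top, right, bottom] in pixels, round what is visible of it).
- spotter.tip_of(camera, label): "at" ([column, row] in pixels: a listed point, or the origin of a listed thing).
The state is a dict: "t": time; "q": joint angles; "qd": joint speeds; "joint_efforts": joint torques, N m; "eef_pos": TCP position; "ee_rot": TCP orientation; "force": force on the tool from outside, world axes, zero at the start; "moment": the same for the moment, N m; "width": finger opening in m.
Only numpy, scipy, OpenCV 4.12 (cv2) and the standard library are available. Lean on these libraries where they do the work, as an engineer would, in place of code of your own. Each camera call takes 0.05 s, during which the arm holds its last target.

## Task

Lay the carved wooden mould flat on the clamp's base plate, its long side flush against both end stops and centred across the clamp, and let go of it. Then pump the blue trigger (squeeze it towards the grey post, let it spring back, squeeze again), never pushing the jaw itself, until the sprung jaw pad meets the mould and is pressed about half-way in; never press the pad nearly all the way in. Finish while still holding the trigger squeezed like that, because the clamp only presses while it is squeezed; leave the other things where they are.

Things in the scene. Friction and masses are not known exactly. Their poses are not given: they have to be found in the camera images.
- clamp: bench clamp fixed on the table: aluminium base plate 325 x 140 mm, top 8 mm above the table, with ratchet housing, grey post, toothed bar, jaw and two dark end stops. Origin: underside of the plate (table height) on the centre line; +x is the way the jaw closes, from the post to the end stops; the plate runs from x = -175 to +150 mm. The bar, 13 to 25 mm high, sticks out behind to x = -210 mm with the jaw at 0
- stops (a point): midway between the two end stops, on the plane of their faces (x = +130 mm in the clamp's frame), 21 mm above the table; axes as the clamp's. Each stop reaches from 35 to 68 mm to its side of the centre line and 26 mm above the plate, 15 mm thick; a finger fits in the 70 mm gap between them
- post (a point): centre of the fixed grey post (18 mm along the clamp's x, 28 mm wide; x = -132 to -114 mm in the clamp's frame), 86 mm above the table; it stands 51 to 122 mm above the table on the housing (x = -137 to -75 mm, 46 mm wide, top 51 mm above the table)
- trigger: blue trigger paddle, 14 mm along the clamp's x, 28 mm wide, 50 to 122 mm above the table, behind the grey post on the robot's side; origin at its centre, at rest at x = -163 mm in the clamp's frame, 86 mm above the table. Paddle and post measure 56 mm over their outer faces at rest, 36 mm fully squeezed; take them from above with the fingers closing along the clamp's x, or push the paddle
- trigger_travel (a joint): travel of the trigger towards the post, 0 (rest) to 0.020 m; a spring of 2 to 5 N returns it. Going forward it takes the jaw along one to one (jaw friction 2.5 N); going back it clicks over 6 mm teeth and the jaw stays. A full stroke from rest carries the jaw about 18 mm; up to 6 mm of a squeeze can be idle before a tooth is caught
- jaw_travel (a joint): travel of the jaw towards the end stops, 0 to 0.095 m. With the pad unpressed, the pad's face is at x = 3 mm + this value in the clamp's frame
- jaw: dark steel jaw head, 12 mm along x, 50 mm wide, 10 to 40 mm above the table, with the toothed bar behind it; origin at the centre of the head; not to be touched
- pad: black rubber pad in front of the jaw head, 42 mm wide, 22 mm tall, carried on two blue rods that come out behind the head as the pad is pressed in; origin at the centre of its front face, 22 mm above the table; not to be touched by the robot
- pad_travel (a joint): how far the sprung pad is pressed in towards the jaw head, 0 (free, 20 mm gap behind it) to 0.020 m (bottomed); 1 N per mm, so half-way is 10 mm and 10 N. When the trigger is let go the jaw backs off with it until the pad is almost free
- sweet_mould: the carved wooden mould, 62 mm (x) x 235 mm (y) x 26 mm tall, 0.21 kg, flat-sided; origin at the centre of its underside. It starts flat on the table to the left or right of the clamp; either end may point either way
- mould_center (a point): centre of the wooden mould, 13 mm above its underside; x across its 62 mm width, y along its 235 mm length. Take it across the 62 mm width. Laid flush, it is at x = +99 mm, 21 mm above the table in the clamp's frame, its long side along the clamp's y
- red_spatula: bystander: spatula with red blade, 202 x 46 x 11 mm, loose, lying on the other side of the clamp; origin under its centre, x along its length
- ring_mould: bystander: steel ring mould, 69 mm across, 32 mm tall, loose; origin at the centre of its underside
- clear_case: bystander: clear round plastic case, 110 mm across, 32 mm tall, loose; origin at the centre of its underside
- timer: bystander: kitchen timer lying on its back, 74 x 64 x 18 mm, loose; origin at the centre of its underside

How it is judged:
On the way, in this order (a step that is already met when the one before it is completed fails the run):
1. the mould lies flat on the plate, flush against both stops, let go, before the pad is pressed (x of mould_center in the frame of clamp between 0.0955 and 0.1025 m and y of mould_center in the frame of clamp between -0.035 and 0.035 m and z of mould_center in the frame of clamp between 0.017 and 0.026 m and angle between the y axis of mould_center and the y axis of clamp, either way round below 0.05 rad and angle between mould_center's own z axis and vertical below 0.06 rad and contact force between the fingers and sweet_mould below 0.2 N and value of joint pad_travel below 0.002 m), for 0.2 s.
2. the jaw pad has come up to the mould and is pressed in (x of mould_center in the frame of clamp between 0.0955 and 0.1025 m and y of mould_center in the frame of clamp between -0.035 and 0.035 m and z of mould_center in the frame of clamp between 0.017 and 0.026 m and angle between the y axis of mould_center and the y axis of clamp, either way round below 0.05 rad and angle between mould_center's own z axis and vertical below 0.06 rad and value of joint pad_travel above 0.0045 m and contact force between pad and sweet_mould above 2 N), for 0.1 s.
At the end, for the whole second after the job is handed in: the mould lies flat on the plate against both stops (within 3.5 mm of x = 99 mm in the clamp's frame, within 35 mm of the centre line, within 0.05 rad), untouched by the fingers; the pad is pressed in 5 to 15 mm and bears on the mould with over 3 N; the fingers still press the trigger with over 3 N (x of mould_center in the frame of clamp between 0.0955 and 0.1025 m and y of mould_center in the frame of clamp between -0.035 and 0.035 m and z of mould_center in the frame of clamp between 0.017 and 0.026 m and angle between the y axis of mould_center and the y axis of clamp, either way round below 0.05 rad and angle between mould_center's own z axis and vertical below 0.06 rad and contact force between the fingers and sweet_mould below 0.2 N and value of joint pad_travel between 0.005 and 0.015 m and contact force between pad and sweet_mould above 3 N and contact force between the fingers and trigger above 3 N and linear speed of sweet_mould below 0.01 m/s); the arm keeps its last pose, push and grip.
It fails at once if the pad is pressed in more than 17.5 mm (crushing) (value of joint pad_travel above 0.0175 m).
It fails at once if the fingers push the jaw, its bar or its pad (contact force between the fingers and jaw above 1 N or contact force between the fingers and pad above 1 N).
It fails at once if a bystander is moved more than 25 mm (distance of any of red_spatula, ring_mould, clear_case, timer from where it was at the start of the episode above 0.025 m).
It also fails if it takes over 70 s, if anything falls off the work surface, if the arm or the gripper's body presses on something with over 40 N, if the wrist force passes 120 N, or if a joint passes its speed limit or range.

## Working session

There is one attempt and no reset: what is moved stays moved. The work goes in short steps, Python scripts to look and compute and a shell command to move; the robot and the scene stay as the last step left them, time stands still between calls to the robot, and variables do not carry over. Pictures are saved under pics/ and viewed, and the job is handed in when it is done.

```bash
mkdir -p pics; ls; python3 - <<'E'
from station import arm, viewer, spotter
import cv2, numpy as np
s=arm.get_state(); print({k:np.round(v,3).tolist() for k,v in s.items()}, arm.nose_length)
for n in ("side","top"):
    f=viewer.grab_frame(n); cv2.imwrite(f"pics/{n}0.png",f["pixels"]); print(n,{k:np.round(f[k],3).tolist() for k in f if k!="pixels"})
    for l in ["clamp","stops","post","trigger","jaw","pad","sweet_mould","mould_center","red_spatula","ring_mould","clear_case","timer"]:
        r=spotter.spot_in(n,l)[:1] if l not in("stops","post","mould_center") else []
        t=spotter.tip_of(n,l)[:2]
        print(l,[(np.round(a["rect"]).tolist(),round(a["conf"],2)) for a in r],[(np.round(a["at"],1).tolist(),round(a["conf"],2)) for a in t])
E
```

```text
pics
{'t': 0.0, 'q': [-0.884, 0.359, 0.011, -0.0, -1.224, -0.288], 'qd': [-0.002, -0.001, -0.001, -0.001, 0.001, -0.001], 'joint_efforts': [0.0, -58.271, 29.305, 6.997, 0.007, -0.0], 'eef_pos': [0.262, -0.622, 0.245], 'ee_rot': [0.062, 1.569, 2.032], 'force': [0.192, -0.909, -0.787], 'moment': [-0.002, 0.001, -0.032], 'width': 0.087} 0.019
side {'fx': 448.529, 'fy': 448.529, 'cx': 310.112, 'cy': 239.32, 'eye': [0.403, -0.752, 0.456], 'attitude': [-2.016, 0.007, -0.187]}
clamp [([240.0, 232.0, 426.0, 317.0], 0.89)] [([343.9, 278.4], 0.79)]
stops [] [([398.3, 261.3], 0.72)]
post [] [([277.3, 250.2], 0.86)]
trigger [([253.0, 234.0, 275.0, 279.0], 0.6)] [([258.0, 254.2], 0.88)]
jaw [([237.0, 259.0, 351.0, 294.0], 0.61)] [([330.2, 271.2], 0.83)]
pad [([372.0, 213.0, 398.0, 235.0], 0.67)] [([345.5, 269.3], 0.71)]
sweet_mould [([259.0, 211.0, 356.0, 243.0], 0.55)] [([309.2, 229.8], 0.65)]
mould_center [] [([304.3, 227.2], 0.71)]
red_spatula [([249.0, 339.0, 384.0, 368.0], 0.94)] [([314.8, 357.9], 0.96), ([398.3, 260.2], 0.75)]
ring_mould [([368.0, 213.0, 399.0, 235.0], 0.61)] [([381.5, 228.
[... 435 characters left out ...]
27.0, 293.0, 343.0, 311.0], 0.6)] [([334.3, 303.6], 0.73)]
jaw [([314.0, 219.0, 338.0, 328.0], 0.65)] [([326.2, 238.4], 0.67), ([333.1, 279.7], 0.63)]
pad [([310.0, 218.0, 334.0, 239.0], 0.71)] [([321.3, 221.9], 0.56)]
sweet_mould [([180.0, 184.0, 221.0, 301.0], 0.68)] [([204.5, 244.6], 0.97), ([331.8, 284.5], 0.44)]
mould_center [] [([199.9, 238.1], 0.8), ([327.4, 238.7], 0.15)]
red_spatula [([416.0, 228.0, 443.0, 322.0], 0.97)] [([429.2, 273.3], 0.6)]
ring_mould [([201.0, 133.0, 236.0, 166.0], 0.71)] [([218.3, 152.1], 0.65)]
clear_case [([311.0, 216.0, 331.0, 233.0], 0.3)] [([201.9, 242.7], 0.66)]
timer [([404.0, 344.0, 450.0, 389.0], 0.57)] [([423.1, 364.1], 0.92), ([334.9, 303.3], 0.16)]
```

View pics/side0.png

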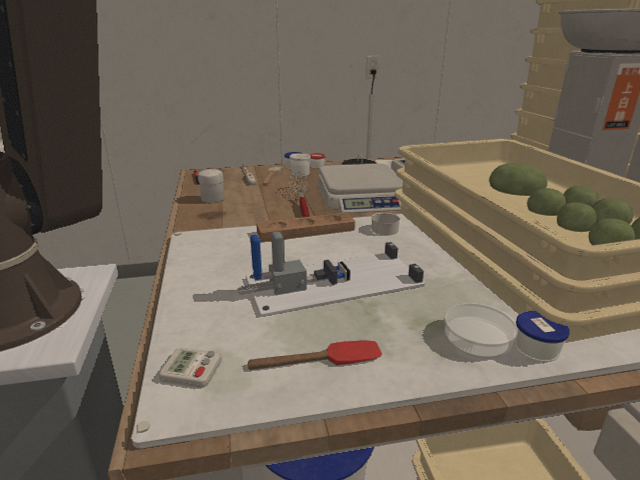

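View pics/top0.png

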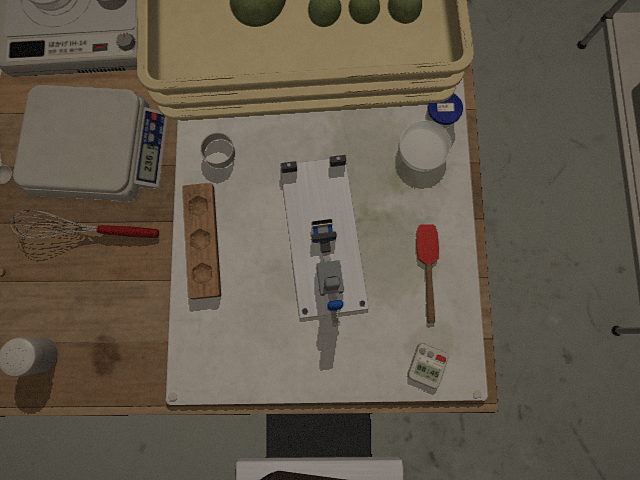

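The top view shows the mould at about (201,241) with its long side nearly along world x. The clamp's stops are at (289,167) and (338,160), and the blue trigger is at (335,304). Next I'll zoom in to measure precisely.

```bash
cat > h.py <<'E'
from station import arm, viewer, spotter
import cv2, numpy as np
from scipy.spatial.transform import Rotation as R
def cam(f):
    return R.from_euler('xyz',f["attitude"]).as_matrix(), np.array(f["eye"])
def px2w(f,uv,z):
    M,e=cam(f); uv=np.atleast_2d(uv).astype(float)
    d=np.c_[(uv[:,0]-f["cx"])/f["fx"],(uv[:,1]-f["cy"])/f["fy"],np.ones(len(uv))]@M.T
    return e+d*((z-e[2])/d[:,2])[:,None]
def w2px(f,p):
    M,e=cam(f); c=(np.atleast_2d(p)-e)@M
    return np.c_[c[:,0]/c[:,2]*f["fx"]+f["cx"],c[:,1]/c[:,2]*f["fy"]+f["cy"]]
E
python3 - <<'E'
from h import *
f=viewer.grab_frame("top"); im=f["pixels"]; cv2.imwrite("pics/topraw.png",im)
cv2.imwrite("pics/z1.png",cv2.resize(im[145:345,160:385],None,fx=3,fy=3,interpolation=cv2.INTER_CUBIC))
for n,uv,z in [("trig",(334.3,303.6),.086),("post",(330.3,282.9),.086),("jaw",(326.2,238.4),.025),("pad",(321.3,221.9),.022),("mould",(204.5,244.6),0),("mc",(199.9,238.1),.013)]:
    print(n,px2w(f,uv,z).round(4))
hsv=cv2.cvtColor(im,cv2.COLOR_BGR2HSV)
print(hsv[230,190:196],hsv[230,176:180])
m=((hsv[...,0]<20)&(hsv[...,1]>70)).astype(np.uint8); m[:, :175]=0;m[:,235:]=0;m[:175]=0;m[310:]=0
m=cv2.morphologyEx(m,cv2.MORPH_CLOSE,np.ones((9,9)));
n,l,st,c=cv2.connectedComponentsWithStats(m); k=1+st[1:,4].argmax(); print(st[k])
cs,_=cv2.findContours((l==k).astype(np.uint8),0,1); r=cv2.minAreaRect(cs[0]); b=cv2.boxPoints(r); print(r,b)
w=px2w(f,b,.026); print(w.round(4)); print([np.linalg.norm(w[i]-w[i-1]).round(4) for i in range(4)], w.mean(0))
E
```

```text
trig [[ 0.442  -0.0299  0.086 ]]
post [[ 0.4804 -0.023   0.086 ]]
jaw [[ 0.5771 -0.0177  0.025 ]]
pad [[ 0.6122 -0.0082  0.022 ]]
mould [[0.5712 0.2342 0.    ]]
mc [[0.5824 0.2411 0.013 ]]
[[ 15 128 102]
 [ 13 118 106]
 [ 15 145 107]
 [ 13 124 111]
 [ 12 125 114]
 [ 14 130 106]] [[ 18  32 142]
 [ 19  34 141]
 [ 21  37 139]
 [ 22  35 140]]
[ 182  183   39  116 3696]
((200.79649353027344, 240.54588317871094), (114.69113159179688, 32.9300422668457), 86.26860046386719) [[180.63437 184.39342]
 [213.4946  182.25035]
 [220.95862 296.69836]
 [188.09839 298.84143]]
[[0.6935 0.2819 0.026 ]
 [0.6975 0.2141 0.026 ]
 [0.4612 0.1919 0.026 ]
 [0.4575 0.2568 0.026 ]]
[np.float64(0.2373), np.float64(0.068), np.float64(0.2373), np.float64(0.065)] [0.57740822 0.23618502 0.026     ]
```

View pics/z1.png

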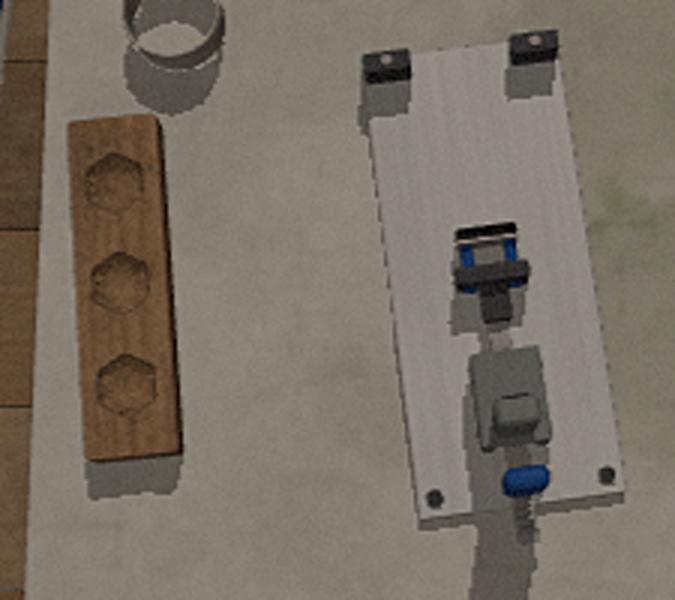

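```bash
cat > fit.py <<'E'
from h import *
from scipy.optimize import least_squares
f=viewer.grab_frame("top"); s=viewer.grab_frame("side")
P=np.array([[-175,70,8],[-175,-70,8],[145,68,34],[145,35,34],[145,-35,34],[145,-68,34],[130,68,8],[130,35,8],[130,-35,8],[130,-68,8]])/1000
Z=np.array([[417,517],[624,492],[362,55],[408,48],[509,37],[555,30],[366,84],[411,80],[514,67],[558,61]])/3+[160,145]
def T(x,P): c,n=np.cos(x[2]),np.sin(x[2]); return np.c_[x[0]+c*P[:,0]-n*P[:,1],x[1]+n*P[:,0]+c*P[:,1],P[:,2]]
r=least_squares(lambda x:(w2px(f,T(x,P))-Z).ravel(),[.6,-.01,.1],loss='soft_l1')
print(r.x,r.fun.reshape(-1,2).round(1).tolist())
x=r.x
def box(a,b,c,d,e,g): return np.array([[i,j,k] for i in(a,b) for j in(c,d) for k in(e,g)])/1000
B=[box(-175,150,-70,70,0,8),box(130,145,35,68,8,34),box(130,145,-68,-35,8,34),box(-132,-114,-14,14,51,122),box(-170,-156,-14,14,50,122),box(-137,-75,-23,23,8,51)]
for n,g,(a,b,c,d) in (("t",f,(145,345,260,390)),("s",s,(200,330,220,450))):
    k=4 if n=="s" else 3
    im=cv2.resize(g["pixels"][a:b,c:d],None,fx=k,fy=k,interpolation=cv2.INTER_CUBIC)
    for bx in B:
        p=((w2px(g,T(x,bx))-[c,a])*k+k/2-.5).round().astype(int)
        for i in range(8):
            for j in (1,2,4):
                if not i&j: cv2.line(im,tuple(map(int,p[i])),tuple(map(int,p[i|j])),(0,255,255),1)
    cv2.imwrite(f"pics/fit_{n}.png",im[:600,:800] if n=="t" else cv2.resize(im,(800,int(im.shape[0]*800/im.shape[1]))))
for q in ([-163,0,86],[-123,0,86],[99,0,21]): print(q,T(x,np.array([q])/1000).round(4))
E
python3 fit.py
```

```text
[ 0.60019224 -0.00975898  0.12112186] [[-0.2, 1.1], [0.2, 0.3], [-0.3, -0.7], [0.2, -0.4], [0.0, -0.9], [0.5, -0.5], [0.1, 0.6], [0.6, -0.0], [-1.0, 0.2], [-0.2, 0.3]]
[-163, 0, 86] [[ 0.4384 -0.0295  0.086 ]]
[-123, 0, 86] [[ 0.4781 -0.0246  0.086 ]]
[99, 0, 21] [[0.6985 0.0022 0.021 ]]
```

View pics/fit_t.png

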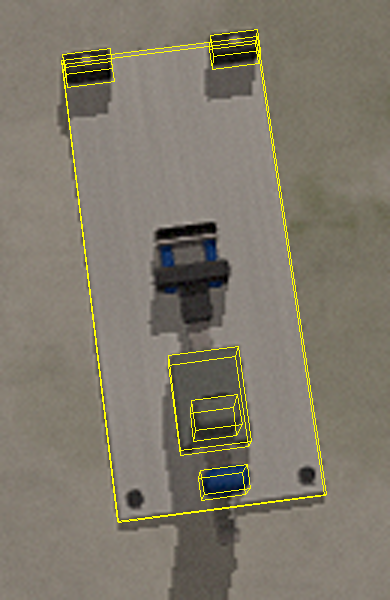

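View pics/fit_s.png

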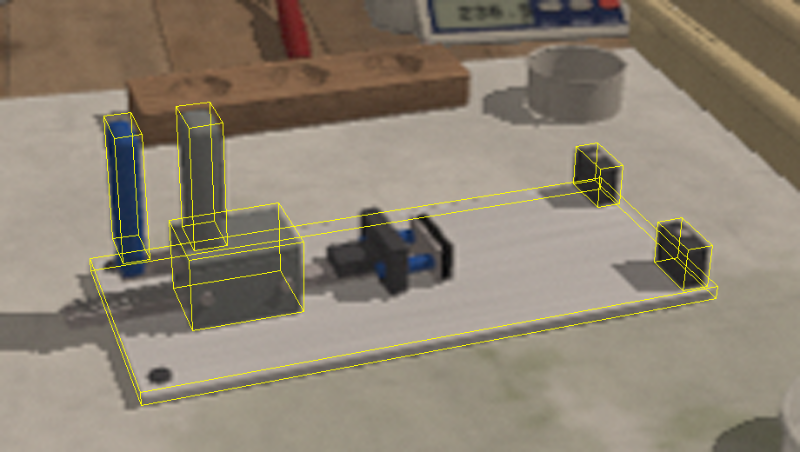

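The fit lies on both views to within about 1–2 mm: clamp origin (0.600, -0.010), yaw 0.121. Next I'll check the gripper yaw, the clearance to the tray, and the rotation direction.

```bash
python3 - <<'E'
from h import *
f=viewer.grab_frame("top"); s=viewer.grab_frame("side")
st=arm.get_state(); M=R.from_euler('xyz',st['ee_rot']).as_matrix(); print(M.round(3)); zt=M[:,2]; print("zt yaw",np.degrees(np.arctan2(zt[1],zt[0])),"q1",np.degrees(st['q'][0]),'q6',np.degrees(st['q'][5]))
# mould fit
P=np.array([[31,117.5,26],[-31,117.5,26],[-31,-117.5,26],[31,-117.5,26]])/1000
im=cv2.resize(f["pixels"][170:310,165:245],None,fx=5,fy=5,interpolation=cv2.INTER_CUBIC)
x0=(.5785,.2385,.104-np.pi/2)
def T(x,P): c,n=np.cos(x[2]),np.sin(x[2]); return np.c_[x[0]+c*P[:,0]-n*P[:,1],x[1]+n*P[:,0]+c*P[:,1],P[:,2]]
im=im[:600]
im=cv2.resize(f["pixels"][175:310,165:245],None,fx=4,fy=4,interpolation=cv2.INTER_CUBIC)
for z,c in((0,(0,255,255)),(-.026,(255,0,255))):
    p=((w2px(f,T(x0,P+[0,0,z]))-[165,175])*4+1.5).round().astype(int)
    cv2.polylines(im,[p],True,c,1)
cv2.imwrite("pics/mf.png",im)
cv2.imwrite("pics/tray_t.png",cv2.resize(f["pixels"][60:180,150:390],None,fx=3,fy=3))
cv2.imwrite("pics/tray_s.png",cv2.resize(s["pixels"][130:300,380:640],None,fx=3,fy=3))
E
```

```text
[[-0.    -0.922 -0.388]
 [ 0.    -0.388  0.922]
 [-1.     0.     0.   ]]
zt yaw 112.85137322045205 q1 -50.64280591373187 q6 -16.506391611183663
```

View pics/mf.png

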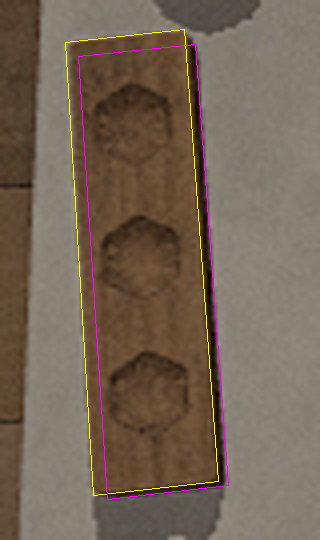

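View pics/tray_t.png

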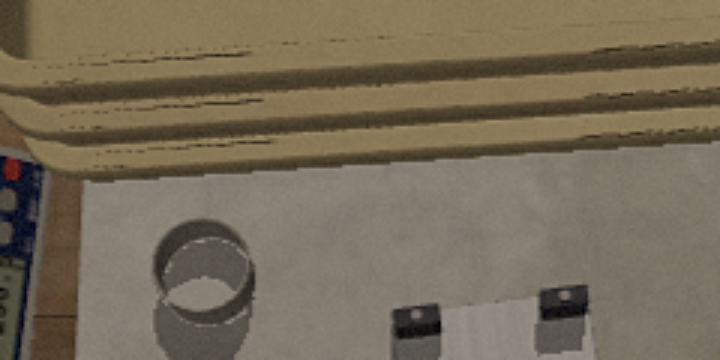

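View pics/tray_s.png

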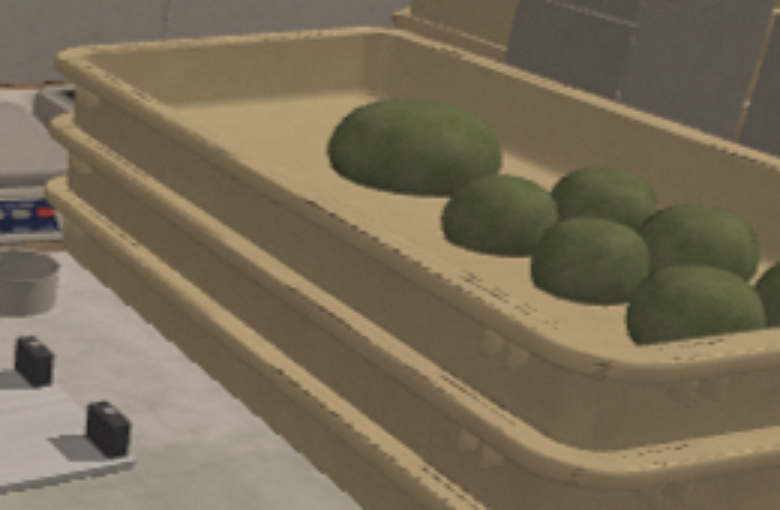

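```bash
python3 - <<'E'
from h import *
f=viewer.grab_frame("top"); s=viewer.grab_frame("side")
for h in (.03,.05,.06,.07,.08,.1,.15):
    w=px2w(f,[(183,119.3),(283,113),(320,110.7),(383,106.7)],h); print(h,w[:,:2].round(3).tolist(),((w2px(s,w)-[380,130])*3).round().tolist())
print('upper')
for h in (.15,.2,.25):
    w=px2w(f,[(150+100/3,60+90/3),(150+700/3,60+45/3)],h); print(h,w[:,:2].round(3).tolist(),((w2px(s,w)-[380,130])*3).round().tolist())
E
```

```text
0.03 [[0.836, 0.282], [0.848, 0.071], [0.852, -0.008], [0.86, -0.142]] [[61.0, 225.0], [182.0, 326.0], [239.0, 374.0], [359.0, 475.0]]
0.05 [[0.826, 0.276], [0.838, 0.069], [0.843, -0.008], [0.85, -0.139]] [[55.0, 207.0], [174.0, 303.0], [230.0, 349.0], [347.0, 445.0]]
0.06 [[0.822, 0.273], [0.834, 0.068], [0.838, -0.008], [0.845, -0.137]] [[52.0, 197.0], [169.0, 292.0], [225.0, 336.0], [341.0, 430.0]]
0.07 [[0.817, 0.271], [0.829, 0.068], [0.833, -0.007], [0.84, -0.136]] [[49.0, 188.0], [165.0, 280.0], [220.0, 323.0], [335.0, 415.0]]
0.08 [[0.812, 0.268], [0.824, 0.067], [0.828, -0.007], [0.836, -0.134]] [[46.0, 178.0], [161.0, 268.0], [215.0, 310.0], [329.0, 399.0]]
0.1 [[0.803, 0.262], [0.814, 0.066], [0.819, -0.007], [0.826, -0.131]] [[39.0, 158.0], [152.0, 244.0], [205.0, 284.0], [316.0, 368.0]]
0.15 [[0.78, 0.248], [0.79, 0.062], [0.794, -0.007], [0.801, -0.124]] [[22.0, 106.0], [129.0, 180.0], [179.0, 215.0], [283.0, 286.0]]
upper
0.15 [[0.839, 0.249], [0.865, -0.127]] [[91.0, 101.0], [390.0, 279.0]]
0.2 [[0.812, 0.235], [0.837, -0.119]] [[71.0, 46.0], [352.0, 195.0]]
0.25 [[0.785, 0.22], [0.809, -0.111]] [[50.0, -14.0], [312.0, 106.0]]
```

The trays are about 30 mm clear of the gripper body at the placing pose. Moving over the mould now: TCP target (0.5785, 0.2385), turn −16.9°.

```bash
python3 -m handwheel '{"gripper":[1,1,1,1,1,1,1,1,1,1,1],"travel":[[0.34,0.92,0],[0.34,0.92,0],[0.34,0.92,0],[0.34,0.92,0],[0.34,0.92,0],[0.34,0.92,0],[0.34,0.92,0],[0.34,0.92,0],[0.34,0.92,0],[0.34,0.92,0],[0.34,0.92,0]],"spin":[-0.376,-0.376,-0.376,-0.376,-0.376,-0.376,-0.376,-0.376,-0.376,-0.376,-0.376]}' 25
python3 -m handwheel '{"gripper":[1,1,1,1,1,1,1,1,1,1,1],"travel":[[0.293,0.801,-0.2],[0.293,0.801,-0.2],[0.293,0.801,-0.2],[0.293,0.801,-0.2],[0.293,0.801,-0.2],[0.293,0.801,-0.2],[0.293,0.801,-0.2],[0.293,0.801,-0.2],[0.293,0.801,-0.2],[0.293,0.801,-0.2],[0.293,0.801,-0.2]],"spin":[0,0,0,0,0,0,0,0,0,0,0]}'
python3 - <<'E'
from h import *
st=arm.get_state(); M=R.from_euler('xyz',st['ee_rot']).as_matrix(); zt=M[:,2]; print(st['t'],st['eef_pos'],np.degrees(np.arctan2(zt[1],zt[0])),np.degrees(st['q']).round(1))
f=viewer.grab_frame("top");cv2.imwrite("pics/a1.png",f["pixels"][60:420,100:500]);s=viewer.grab_frame("side");cv2.imwrite("pics/a2.png",s["pixels"])
E
```

```text
t: 3.65
eef_pos: [0.4337, -0.1584, 0.2461]
ee_rot: [-1.45, 1.569, 0.229]
force: [0.2, -1.6, 0.8]
width: 0.0875
t: 4.75
eef_pos: [0.5785, 0.2386, 0.1446]
ee_rot: [2.169, 1.569, -2.439]
force: [-0.0, 0.9, -0.2]
width: 0.0874
4.75 [0.57853817 0.23860513 0.14456991] 95.97572209652559 [  40.3   20.6  -13.3   -0.   -56.2 -124.3]
```

View pics/a1.png

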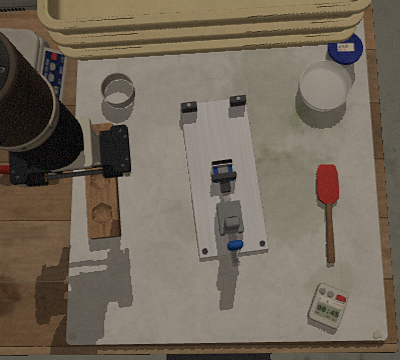

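View pics/a2.png

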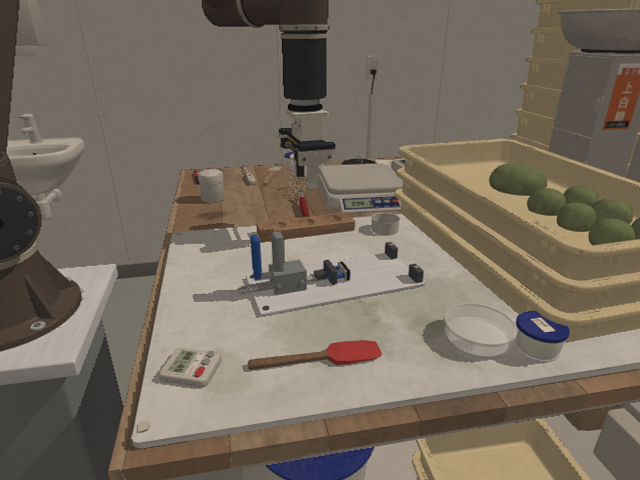

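The open fingers straddle the mould at about (100,150) in the crop. I'll descend to TCP z = 0.026 and grip.

```bash
python3 -m handwheel '{"gripper":[1,1,1,1,1,-0.5,-1,-1,-1,-1,-1,-1],"travel":[[0,0,-0.08],[0,0,-0.16],[0,0,-0.22],[0,0,-0.237],[0,0,-0.237],[0,0,-0.237],[0,0,-0.237],[0,0,-0.237],[0,0,-0.237],[0,0,-0.237],[0,0,-0.237],[0,0,-0.237]],"spin":[0,0,0,0,0,0,0,0,0,0,0,0]}' 30
python3 - <<'E'
from h import *
f=viewer.grab_frame("top");cv2.imwrite("pics/b1.png",f["pixels"][60:420,100:500]);s=viewer.grab_frame("side");cv2.imwrite("pics/b2.png",cv2.resize(s["pixels"][90:330,200:460],None,fx=2.4,fy=2.4))
E
```

```text
t: 6.05
eef_pos: [0.5791, 0.2386, 0.0283]
ee_rot: [-1.339, 1.57, 0.336]
force: [-1.5, -1.4, 7.5]
width: 0.0617
```

View pics/b2.png

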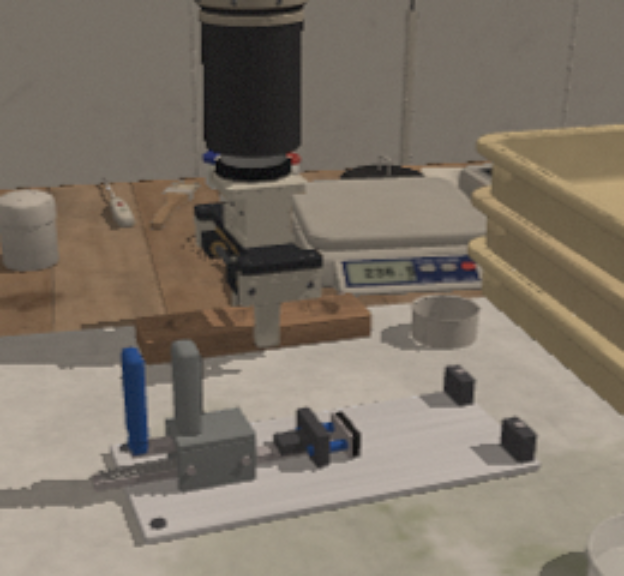

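The grip is good at 61.7 mm opening. Lifting to about 0.18, then turning and carrying.

```bash
python3 -m handwheel '{"gripper":[-1,-1,-1,-1,-1,-1,-1,-1,-1,-1,-1],"travel":[[0,0,0.06],[0,0,0.14],[0,0,0.22],[0,0,0.3],[0,0,0.308],[0,0,0.308],[0,0,0.308],[0,0,0.308],[0,0,0.308],[0,0,0.308],[0,0,0.308]],"spin":[0,0,0,0,0.15,0.3,0.45,0.6,0.8,1,1]}'
python3 -m handwheel '{"gripper":[-1,-1,-1,-1,-1,-1,-1,-1,-1,-1,-1],"travel":[[0,0,0],[0.02,-0.05,0],[0.05,-0.1,0],[0.08,-0.16,0],[0.11,-0.22,0],[0.14,-0.28,0],[0.17,-0.34,0],[0.2,-0.4,0],[0.228,-0.474,0],[0.228,-0.474,0],[0.228,-0.474,0]],"spin":[0.15,0.3,0.45,0.6,0.75,0.9,1,1,1,1,1]}'
python3 - <<'E'
from h import *
st=arm.get_state(); M=R.from_euler('xyz',st['ee_rot']).as_matrix(); zt=M[:,2]; print(st['t'],st['eef_pos'],np.degrees(np.arctan2(zt[1],zt[0])),np.degrees(st['q']).round(1),st['force'],st['width'])
f=viewer.grab_frame("top");cv2.imwrite("pics/c1.png",f["pixels"][60:420,100:500]);s=viewer.grab_frame("side");cv2.imwrite("pics/c2.png",s["pixels"])
E
```

```text
t: 7.25
eef_pos: [0.5782, 0.2384, 0.1808]
ee_rot: [0.825, 1.57, -2.995]
force: [-0.3, 0.8, -2.7]
width: 0.0612
t: 8.35
eef_pos: [0.6924, 0.0004, 0.1803]
ee_rot: [-0.197, 1.57, 3.043]
force: [0.1, 0.6, -3.1]
width: 0.0618
8.35 [6.92351293e-01 4.23099919e-04 1.80304661e-01] -174.3790452908664 [ 16.1  24.6  -1.8  -0.  -63.6 -10.5] [ 0.05467903  0.64235627 -3.05371867] 0.061767558794367995
```

View pics/c1.png

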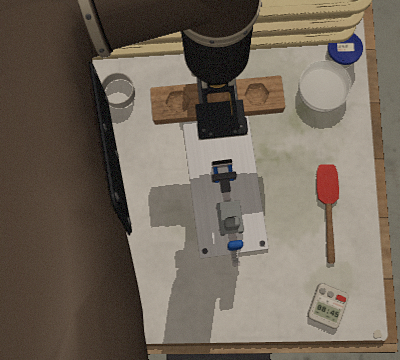

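View pics/c2.png

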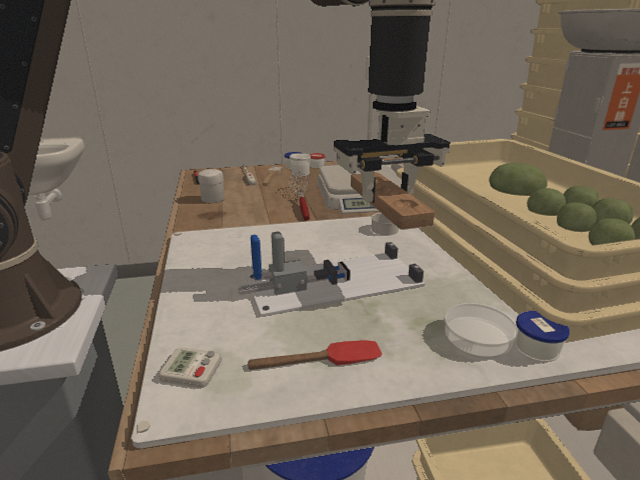

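The mould is held level, its long side across the clamp, above the stops. I'll trim the yaw by about 1.2° and descend to just above the plate.

```bash
python3 -m handwheel '{"gripper":[-1,-1,-1,-1,-1,-1,-1],"travel":[[0,0,-0.08],[0,0,-0.16],[0,0,-0.23],[0,0,-0.264],[0,0,-0.264],[0,0,-0.264],[0,0,-0.264]],"spin":[0.024,0.024,0.024,0.024,0.024,0.024,0.024]}'
python3 - <<'E'
from h import *
st=arm.get_state(); M=R.from_euler('xyz',st['ee_rot']).as_matrix(); zt=M[:,2]; print(st['t'],st['eef_pos'],np.degrees(np.arctan2(zt[1],zt[0])),st['force'],st['width'])
f=viewer.grab_frame("top");cv2.imwrite("pics/d1.png",cv2.resize(f["pixels"][100:330,200:420],None,fx=2.5,fy=2.5));s=viewer.grab_frame("side");cv2.imwrite("pics/d2.png",cv2.resize(s["pixels"][120:330,230:510],None,fx=2.8,fy=2.8))
E
```

```text
t: 9.15
eef_pos: [0.6938, 0.0023, 0.051]
ee_rot: [-3.106, 1.568, 0.159]
force: [0.7, 0.6, -1.7]
width: 0.0619
9.15 [0.69377938 0.00230758 0.05103317] -172.951592073278 [ 0.74514311  0.63005499 -1.74410024] 0.06194422856011779
```

View pics/d1.png

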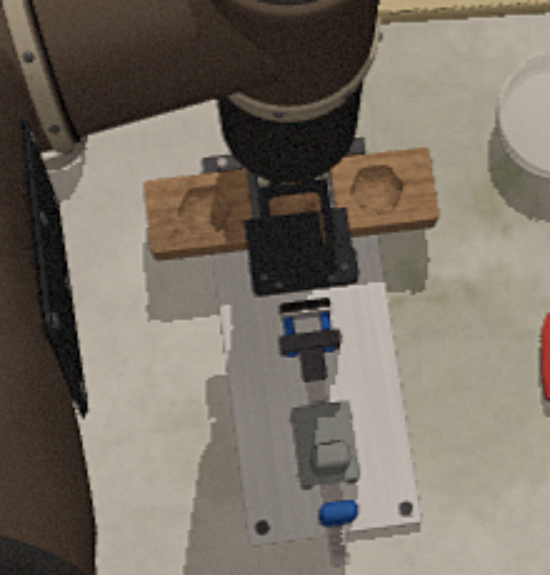

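View pics/d2.png

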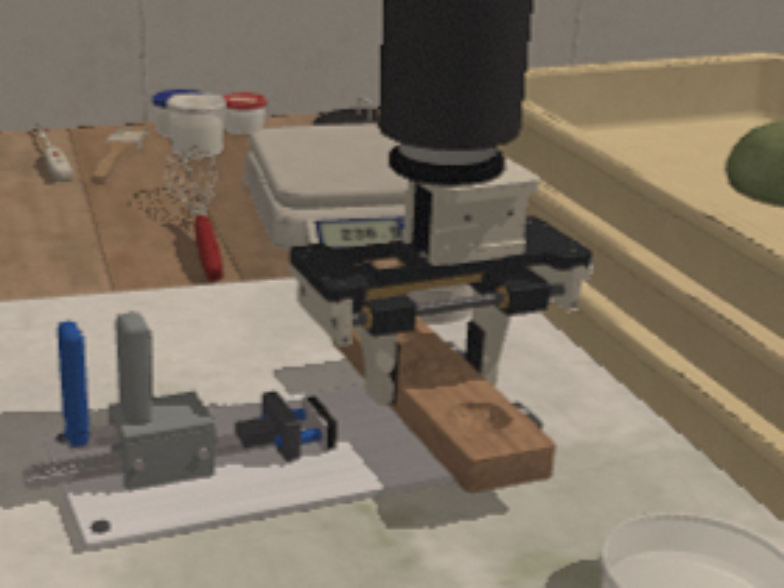

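```bash
python3 -m handwheel '{"gripper":[-1,-1,-1,-1,-1],"travel":[[0,0,-0.01],[0,0,-0.018],[0,0,-0.022],[0,0,-0.022],[0,0,-0.022]],"spin":[0,0,0,0,0]}'
python3 -m handwheel '{"gripper":[-1,-1,-1,-1],"travel":[[0.004,0.0005,0],[0.008,0.001,0],[0.008,0.001,0],[0.008,0.001,0]],"spin":[0,0,0,0]}'
```

```text
t: 9.75
eef_pos: [0.6926, 0.0014, 0.0379]
ee_rot: [0.324, 1.57, -2.695]
force: [0.1, -0.2, -2.6]
width: 0.0617
t: 10.15
eef_pos: [0.6967, 0.002, 0.038]
ee_rot: [-1.722, 1.571, 1.541]
force: [0.9, 0.4, -1.7]
width: 0.0622
```

```bash
python3 -m handwheel '{"gripper":[-1,-1,-1],"travel":[[0,0,-0.004],[0,0,-0.005],[0,0,-0.005]],"spin":[0,0,0]}'
python3 -m handwheel '{"gripper":[-1,-1,-1,-1],"travel":[[0.003,0.0004,0],[0.006,0.0007,0],[0.006,0.0007,0],[0.006,0.0007,0]],"spin":[0,0,0,0]}'
```

```text
t: 10.45
eef_pos: [0.6968, 0.002, 0.0363]
ee_rot: [2.864, 1.57, -0.155]
force: [-1.9, 0.7, 4.6]
width: 0.0611
t: 10.85
eef_pos: [0.6983, 0.002, 0.0364]
ee_rot: [0.139, 1.569, -2.88]
force: [-7.6, -0.5, 8.4]
width: 0.0619
```

There's contact with the plate and the stops: about 7.6 N back along x, TCP at clamp x ≈ 0.099. I'll release and lift.

```bash
python3 -m handwheel '{"gripper":[-1,0.3,1,1,1,1],"travel":[[0.002,0,0],[0.002,0,0],[0.002,0,0],[0.002,0,0],[0.002,0,0],[0.002,0,0]],"spin":[0,0,0,0,0,0]}'
python3 -m handwheel '{"gripper":[1,1,1,1,1],"travel":[[-0.006,-0.001,0.04],[-0.006,-0.001,0.12],[-0.006,-0.001,0.2],[-0.006,-0.001,0.28],[-0.006,-0.001,0.28]],"spin":[0,0,0,0,0]}'
python3 - <<'E'
from h import *
st=arm.get_state(); M=R.from_euler('xyz',st['ee_rot']).as_matrix(); zt=M[:,2]; print(st['t'],st['eef_pos'],np.degrees(np.arctan2(zt[1],zt[0])),st['force'],st['width'])
f=viewer.grab_frame("top");cv2.imwrite("pics/e1.png",cv2.resize(f["pixels"][100:330,200:420],None,fx=2.5,fy=2.5));s=viewer.grab_frame("side");cv2.imwrite("pics/e2.png",cv2.resize(s["pixels"][120:330,230:510],None,fx=2.8,fy=2.8))
E
```

```text
t: 11.45
eef_pos: [0.7008, 0.0024, 0.0354]
ee_rot: [3.044, 1.571, 0.024]
force: [-0.0, 0.4, -0.1]
width: 0.0861
t: 11.95
eef_pos: [0.7011, 0.0021, 0.1828]
ee_rot: [3.116, 1.56, 0.097]
force: [0.6, -0.0, 0.2]
width: 0.0873
11.95 [0.70112946 0.00208279 0.18282942] -172.935875844665 [ 0.61198096 -0.04910119  0.18363551] 0.08725925979167878
```

View pics/e1.png

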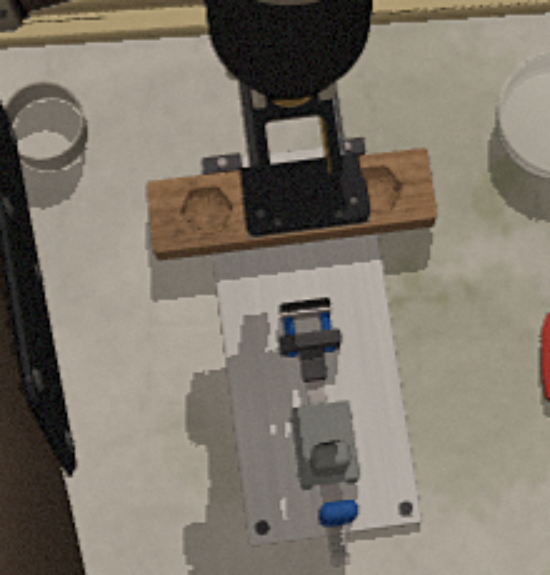

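View pics/e2.png

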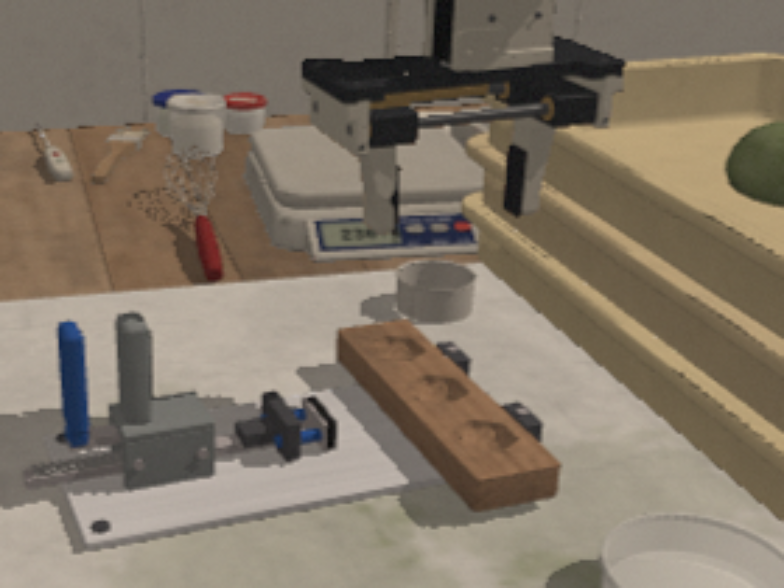

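The mould lies flat and touches both stops. Moving above the post and trigger.

```bash
python3 -m handwheel '{"gripper":[1,1,1,1,1,1,1],"travel":[[-0.09,-0.01,0],[-0.18,-0.02,0],[-0.27,-0.03,0],[-0.36,-0.045,0],[-0.457,-0.055,0],[-0.457,-0.055,0],[-0.457,-0.055,0]],"spin":[0,0,0,0,0,0,0]}' 30
python3 - <<'E'
from h import *
st=arm.get_state(); M=R.from_euler('xyz',st['ee_rot']).as_matrix(); zt=M[:,2]; p=st['eef_pos'];print(st['t'],p,np.degrees(np.arctan2(zt[1],zt[0])),st['force'],st['width'])
c,n=np.cos(.1211),np.sin(.1211); d=p[:2]-np.array([.6002,-.0098]); print("clamp",c*d[0]+n*d[1],-n*d[0]+c*d[1])
f=viewer.grab_frame("top");cv2.imwrite("pics/f1.png",cv2.resize(f["pixels"][100:330,200:420],None,fx=2.5,fy=2.5));s=viewer.grab_frame("side");cv2.imwrite("pics/f2.png",cv2.resize(s["pixels"][120:330,230:510],None,fx=2.8,fy=2.8))
E
```

```text
t: 12.75
eef_pos: [0.4679, -0.0259, 0.1752]
ee_rot: [-0.071, 1.571, -3.09]
force: [0.9, 0.6, 0.0]
width: 0.0876
12.75 [ 0.46788926 -0.02592408  0.17522332] -172.97006406986608 [0.92830125 0.58590978 0.03189163] 0.08760727574443096
clamp -0.13328959760185205 -2.2298811239683525e-05
```

View pics/f1.png

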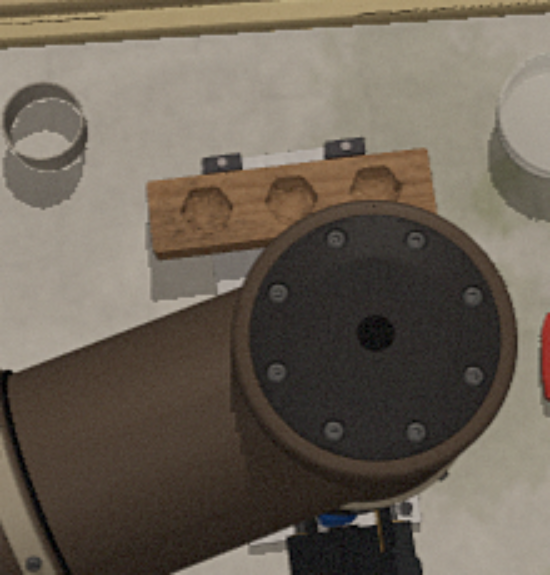

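View pics/f2.png

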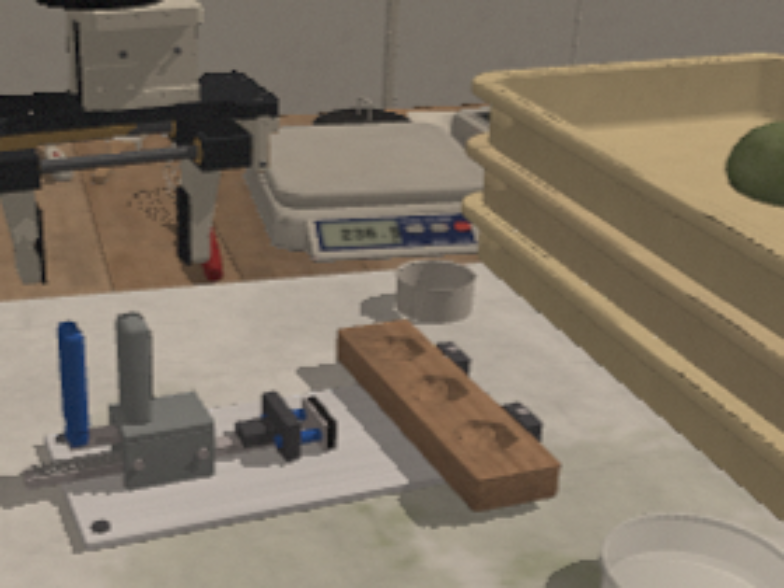

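```bash
python3 -m handwheel '{"gripper":[1,1,1,1,1],"travel":[[0,0,-0.06],[0,0,-0.12],[0,0,-0.16],[0,0,-0.16],[0,0,-0.16]],"spin":[0,0,0,0,0]}' 30
cat > see.py <<'E'
import sys
from h import *
tag=sys.argv[1]
X=(.6002,-.0098,.1211)
c,n=np.cos(X[2]),np.sin(X[2])
def T(P): P=np.atleast_2d(P); return np.c_[X[0]+c*P[:,0]-n*P[:,1],X[1]+n*P[:,0]+c*P[:,1],P[:,2]]
st=arm.get_state(); p=st['eef_pos']; d=p[:2]-np.array(X[:2]); F=st['force']
print("t",st['t'],"clamp x,y,z",(c*d[0]+n*d[1]).round(4),(-n*d[0]+c*d[1]).round(4),p[2].round(4),"Fx,y,z",(c*F[0]+n*F[1]).round(1),(-n*F[0]+c*F[1]).round(1),F[2].round(1),"w",round(st['width'],4))
s=viewer.grab_frame("side")
k=3.2; a,b,cc,dd=185,325,225,470
im=cv2.resize(s["pixels"][a:b,cc:dd],None,fx=k,fy=k,interpolation=cv2.INTER_CUBIC)
def draw(bx,col):
    q=((w2px(s,T(bx))-[cc,a])*k+k/2-.5).round().astype(int)
    for i in range(8):
        for j in (1,2,4):
            if not i&j: cv2.line(im,tuple(map(int,q[i])),tuple(map(int,q[i|j])),col,1)
def box(a,b,c,d,e,g): return np.array([[i,j,k] for i in(a,b) for j in(c,d) for k in(e,g)])/1000
if len(sys.argv)>2: draw(box(68,130,-117.5,117.5,8,34),(0,255,255))
cv2.imwrite(f"pics/{tag}.png",im)
def inv(uv,z): w=px2w(s,uv,z)[0]; e=w[:2]-np.array(X[:2]); return (c*e[0]+n*e[1]).round(4),(-n*e[0]+c*e[1]).round(4)
for l,z in (("pad",.022),("jaw",.025)):
    print(l,[(inv(r["at"],z),round(r["conf"],2)) for r in spotter.tip_of("side",l)[:2]])
E
python3 see.py g1 1
```

```text
t: 13.35
eef_pos: [0.4697, -0.0257, 0.0953]
ee_rot: [0.426, 1.569, -2.593]
force: [-0.6, -0.7, 0.5]
width: 0.0876
t 13.35 clamp x,y,z -0.1314 0.0 0.0953 Fx,y,z -0.6 -0.6 0.5 w 0.0876
pad [((np.float64(0.0164), np.float64(-0.001)), 0.51)]
jaw [((np.float64(-0.0264), np.float64(0.0014)), 0.97)]
```

View pics/g1.png

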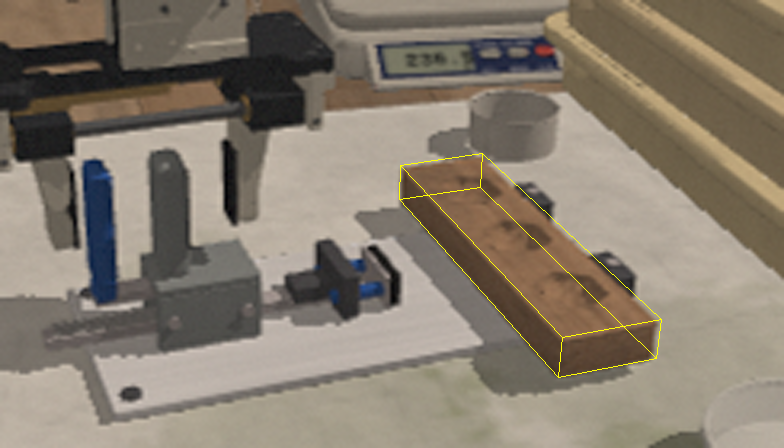

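The mould lies on the expected flush outline (yellow box), and the fingers straddle the paddle and post. First squeeze, in two stages so I can watch the force.

```bash
python3 -m handwheel '{"gripper":[1,1,1,1],"travel":[[0.01,0.0012,0],[0.02,0.0024,0],[0.03,0.0036,0],[0.03,0.0036,0]],"spin":[0,0,0,0]}'; python3 see.py g2
python3 -m handwheel '{"gripper":[1,1,1,1],"travel":[[0.01,0.0012,0],[0.018,0.0022,0],[0.022,0.0027,0],[0.022,0.0027,0]],"spin":[0,0,0,0]}';  python3 see.py g3
```

```text
t: 13.9
eef_pos: [0.4837, -0.0241, 0.0956]
ee_rot: [0.151, 1.569, -2.869]
force: [-4.0, 0.6, 2.5]
width: 0.0871
t 13.9 clamp x,y,z -0.1173 -0.0001 0.0956 Fx,y,z -3.8 1.1 2.5 w 0.0871
pad [((np.float64(0.0278), np.float64(0.0016)), 0.55)]
jaw [((np.float64(-0.0126), np.float64(-0.0015)), 0.67)]
t: 14.45
eef_pos: [0.4941, -0.0228, 0.0954]
ee_rot: [0.113, 1.569, -2.906]
force: [-6.9, -0.4, 5.4]
width: 0.0877
t 14.45 clamp x,y,z -0.1069 -0.0001 0.0954 Fx,y,z -6.9 0.4 5.4 w 0.0877
pad [((np.float64(0.0401), np.float64(0.0048)), 0.66)]
jaw [((np.float64(-0.0102), np.float64(-0.0028)), 0.6)]
```

View pics/g3.png

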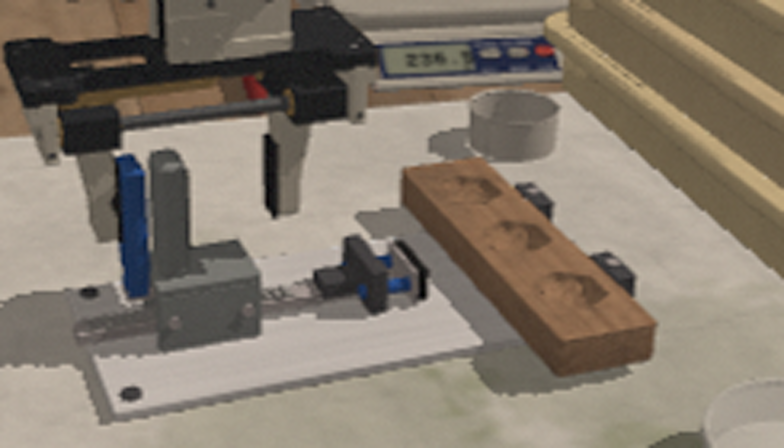

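The paddle moves with the finger, about 5 N of spring plus friction, and the jaw advanced about 18 mm. Two more full strokes are safe, since the jaw only reaches about 54 mm and contact is at 65.

```bash
python3 -m handwheel '{"gripper":[1,1,1,1,1,1,1,1,1,1,1],"travel":[[-0.02,-0.0024,0],[-0.04,-0.0048,0],[-0.054,-0.0065,0],[-0.054,-0.0065,0],[-0.054,-0.0065,0],[-0.04,-0.0048,0],[-0.027,-0.0033,0],[-0.014,-0.0017,0],[0,0,0],[0,0,0],[0,0,0]],"spin":[0,0,0,0,0,0,0,0,0,0,0]}'; python3 see.py g4
python3 -m handwheel '{"gripper":[1,1,1,1,1,1,1,1,1,1,1],"travel":[[-0.02,-0.0024,0],[-0.04,-0.0048,0],[-0.054,-0.0065,0],[-0.054,-0.0065,0],[-0.054,-0.0065,0],[-0.04,-0.0048,0],[-0.027,-0.0033,0],[-0.014,-0.0017,0],[0,0,0],[0,0,0],[0,0,0]],"spin":[0,0,0,0,0,0,0,0,0,0,0]}'; python3 see.py g5
python3 - <<'E'
from h import *
s=viewer.grab_frame("side"); X=(.6002,-.0098,.1211);c,n=np.cos(X[2]),np.sin(X[2])
for j in range(0,80,6):
    P=np.array([[3+j,-21,11],[3+j,-21,33],[3+j,21,33]])/1000
    W=np.c_[X[0]+c*P[:,0]-n*P[:,1],X[1]+n*P[:,0]+c*P[:,1],P[:,2]]
    print(j,((w2px(s,W)-[225,185])*3.2).round().astype(int).tolist())
E
```

```text
t: 15.7
eef_pos: [0.4947, -0.0228, 0.095]
ee_rot: [0.14, 1.568, -2.88]
force: [-4.5, -0.3, 1.7]
width: 0.0877
t 15.7 clamp x,y,z -0.1063 -0.0001 0.095 Fx,y,z -4.5 0.2 1.7 w 0.0877
pad [((np.float64(0.0474), np.float64(-0.0066)), 0.63)]
jaw [((np.float64(0.0064), np.float64(0.0022)), 0.69), ((np.float64(0.0445), np.float64(-0.01)), 0.28)]
t: 16.95
eef_pos: [0.4946, -0.0228, 0.095]
ee_rot: [0.148, 1.568, -2.872]
force: [-4.8, -0.3, 2.0]
width: 0.0875
t 16.95 clamp x,y,z -0.1064 -0.0002 0.095 Fx,y,z -4.8 0.3 2.0 w 0.0875
pad [((np.float64(-0.0934), np.float64(0.1294)), 0.67), ((np.float64(0.0568), np.float64(0.0001)), 0.48)]
jaw [((np.float64(0.0146), np.float64(-0.0081)), 0.81)]
0 [[385, 306], [386, 274], [361, 242]]
6 [[394, 304], [395, 272], [370, 241]]
12 [[403, 302], [405, 271], [379, 239]]
18 [[413, 301], [414, 269], [388, 238]]
24 [[422, 299], [423, 268], [397, 236]]
30 [[431, 298], [432, 266], [406, 235]]
36 [[440, 296], [442, 264], [414, 234]]
42 [[449, 295], [451, 263], [423, 232]]
48 [[458, 293], [460, 261], [432, 231]]
54 [[467, 291], [469, 260], [441, 229]]
60 [[476, 290], [478, 258], [450, 228]]
66 [[485, 288], [487, 257], [458, 227]]
72 [[494, 287], [496, 255], [467, 225]]
78 [[503, 285], [505, 254], [476, 224]]
```

View pics/g4.png

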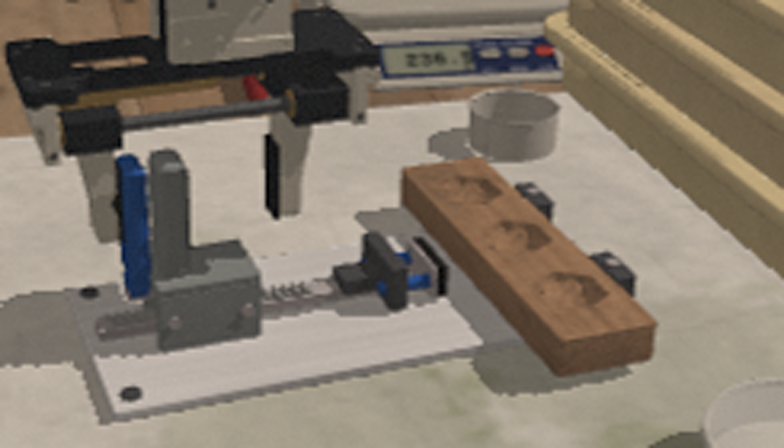

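View pics/g5.png

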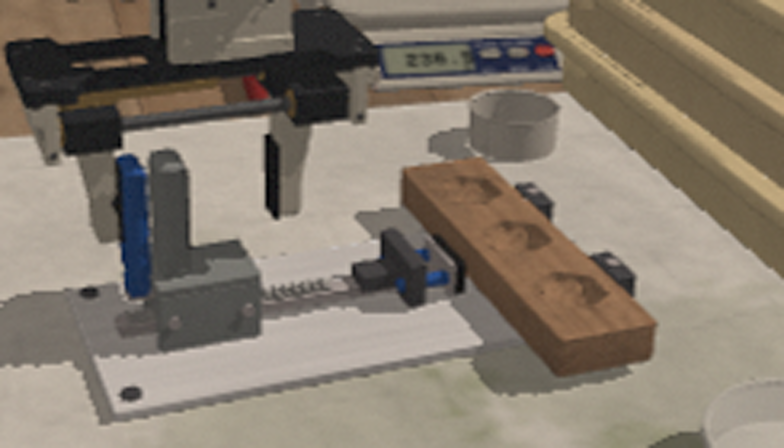

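The pad front is near clamp x ≈ 56 mm (right edge about (466,290) in the crop), roughly 12 mm short of the mould. Next stroke goes in stages, watching force.

```bash
python3 -m handwheel '{"gripper":[1,1,1,1,1,1,1,1,1],"travel":[[-0.02,-0.0024,0],[-0.04,-0.0048,0],[-0.056,-0.0068,0],[-0.056,-0.0068,0],[-0.056,-0.0068,0],[-0.04,-0.0048,0],[-0.027,-0.0033,0],[-0.018,-0.0022,0],[-0.018,-0.0022,0]],"spin":[0,0,0,0,0,0,0,0,0]}'; python3 see.py h1
python3 -m handwheel '{"gripper":[1,1,1],"travel":[[0.006,0.0007,0],[0.008,0.001,0],[0.008,0.001,0]],"spin":[0,0,0]}'; python3 see.py h2
python3 -m handwheel '{"gripper":[1,1,1],"travel":[[0.006,0.0007,0],[0.01,0.0012,0],[0.01,0.0012,0]],"spin":[0,0,0]}'; python3 see.py h3
```

```text
t: 18.05
eef_pos: [0.486, -0.0238, 0.0951]
ee_rot: [0.181, 1.568, -2.839]
force: [-4.1, -0.1, 3.2]
width: 0.0878
t 18.05 clamp x,y,z -0.115 -0.0001 0.0951 Fx,y,z -4.1 0.4 3.2 w 0.0878
pad [((np.float64(0.0629), np.float64(-0.0062)), 0.46)]
jaw [((np.float64(0.0207), np.float64(-0.0046)), 0.75), ((np.float64(-0.097), np.float64(0.1334)), 0.59)]
t: 18.5
eef_pos: [0.489, -0.0234, 0.0951]
ee_rot: [0.074, 1.568, -2.945]
force: [-6.1, 0.1, 3.0]
width: 0.0878
t 18.5 clamp x,y,z -0.1121 -0.0001 0.0951 Fx,y,z -6.0 0.8 3.0 w 0.0878
pad [((np.float64(0.0719), np.float64(0.0074)), 0.69), ((np.float64(0.1221), np.float64(-0.0075)), 0.46)]
jaw [((np.float64(0.019), np.float64(-0.0149)), 0.93)]
t: 18.95
eef_pos: [0.4938, -0.0228, 0.0951]
ee_rot: [0.057, 1.568, -2.963]
force: [-6.8, -0.0, 4.2]
width: 0.088
t 18.95 clamp x,y,z -0.1072 -0.0001 0.0951 Fx,y,z -6.7 0.8 4.2 w 0.088
pad [((np.float64(0.0659), np.float64(-0.0029)), 0.52), ((np.float64(0.1715), np.float64(0.159)), 0.16)]
jaw []
```

View pics/h1.png

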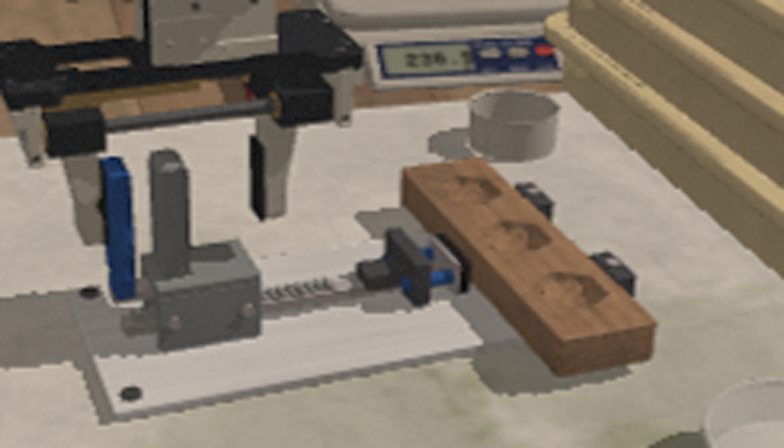

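View pics/h3.png

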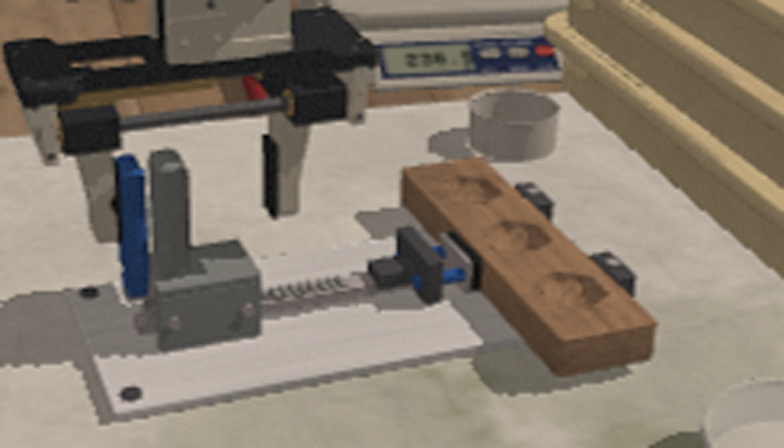

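The pad is now nearly at the mould face. The next stroke is the pressing one, so I'll squeeze in small steps and watch the force.

```bash
python3 -m handwheel '{"gripper":[1,1,1,1,1,1,1,1],"travel":[[-0.02,-0.0024,0],[-0.04,-0.0048,0],[-0.056,-0.0068,0],[-0.056,-0.0068,0],[-0.056,-0.0068,0],[-0.04,-0.0048,0],[-0.028,-0.0034,0],[-0.028,-0.0034,0]],"spin":[0,0,0,0,0,0,0,0]}'; python3 see.py i1
python3 -m handwheel '{"gripper":[1,1,1],"travel":[[0.004,0.0005,0],[0.008,0.001,0],[0.008,0.001,0]],"spin":[0,0,0]}'; python3 see.py i2
python3 -m handwheel '{"gripper":[1,1,1],"travel":[[0.004,0.0005,0],[0.008,0.001,0],[0.008,0.001,0]],"spin":[0,0,0]}'; python3 see.py i3
```

```text
t: 19.9
eef_pos: [0.4815, -0.0243, 0.0953]
ee_rot: [0.233, 1.569, -2.786]
force: [-3.1, -0.5, 2.1]
width: 0.0872
t 19.9 clamp x,y,z -0.1196 -0.0 0.0953 Fx,y,z -3.1 -0.1 2.1 w 0.0872
pad [((np.float64(0.0671), np.float64(-0.0101)), 0.61)]
jaw [((np.float64(0.0304), np.float64(0.0071)), 0.85)]
t: 20.35
eef_pos: [0.4838, -0.024, 0.0952]
ee_rot: [0.052, 1.568, -2.968]
force: [-7.8, 0.6, 4.4]
width: 0.0878
t 20.35 clamp x,y,z -0.1173 -0.0 0.0952 Fx,y,z -7.7 1.5 4.4 w 0.0878
pad [((np.float64(0.0785), np.float64(0.0106)), 0.57)]
jaw [((np.float64(0.0247), np.float64(-0.0072)), 0.59), ((np.float64(0.0944), np.float64(-0.0236)), 0.57)]
t: 20.8
eef_pos: [0.4869, -0.0236, 0.0951]
ee_rot: [0.045, 1.566, -2.975]
force: [-9.4, 0.9, 5.8]
width: 0.0877
t 20.8 clamp x,y,z -0.1141 -0.0 0.0951 Fx,y,z -9.2 2.0 5.8 w 0.0877
pad [((np.float64(0.0688), np.float64(-0.0051)), 0.51)]
jaw [((np.float64(0.0332), np.float64(-0.0011)), 0.88)]
```

View pics/i3.png

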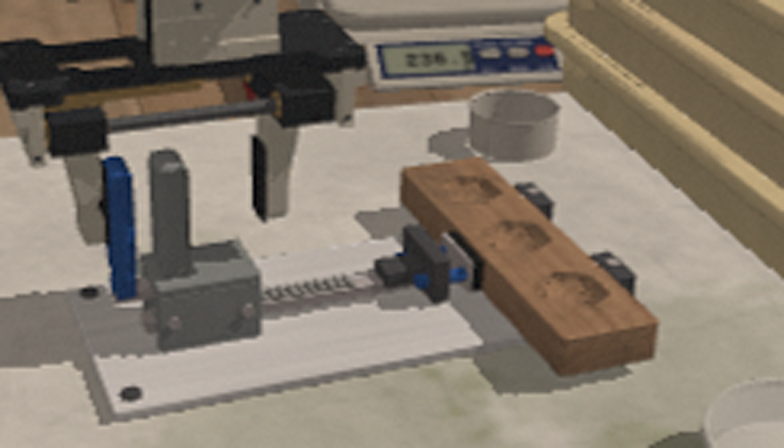

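The pad is touching and compressing (force 7.7 → 9.2 N, blue rods starting to show behind the head). Continuing in 3 mm steps.

```bash
python3 -m handwheel '{"gripper":[1,1,1],"travel":[[0.004,0.0005,0],[0.006,0.0007,0],[0.006,0.0007,0]],"spin":[0,0,0]}'; python3 see.py j1
python3 -m handwheel '{"gripper":[1,1,1],"travel":[[0.004,0.0005,0],[0.006,0.0007,0],[0.006,0.0007,0]],"spin":[0,0,0]}'; python3 see.py j2
```

```text
t: 21.25
eef_pos: [0.4891, -0.0234, 0.095]
ee_rot: [0.033, 1.565, -2.987]
force: [-11.8, 2.2, 10.6]
width: 0.0876
t 21.25 clamp x,y,z -0.112 -0.0001 0.095 Fx,y,z -11.4 3.6 10.6 w 0.0876
pad [((np.float64(0.0711), np.float64(0.0046)), 0.7), ((np.float64(0.1263), np.float64(0.0005)), 0.7)]
jaw [((np.float64(0.0316), np.float64(-0.0057)), 0.91)]
t: 21.7
eef_pos: [0.4912, -0.0232, 0.0948]
ee_rot: [0.035, 1.563, -2.986]
force: [-14.8, 3.4, 10.3]
width: 0.0877
t 21.7 clamp x,y,z -0.1098 -0.0002 0.0948 Fx,y,z -14.3 5.2 10.3 w 0.0877
pad [((np.float64(0.0713), np.float64(-0.0077)), 0.46), ((np.float64(-0.0039), np.float64(-0.0288)), 0.37)]
jaw [((np.float64(0.036), np.float64(-0.0064)), 0.98)]
```

View pics/j2.png

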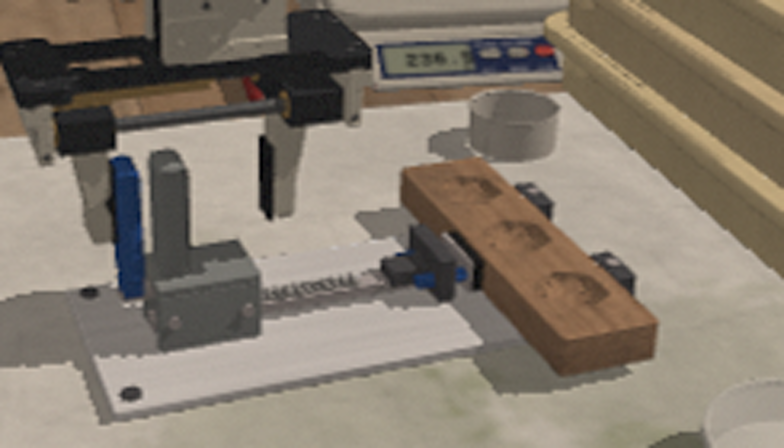

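The gap between head and pad shrank by about 12–13 px (40 → 28), roughly 8 mm. The force rise of about 9 N over the baseline agrees. One more 2 mm.

```bash
python3 -m handwheel '{"gripper":[1,1,1,1,1],"travel":[[0.003,0.0004,0],[0.005,0.0006,0],[0.005,0.0006,0],[0.005,0.0006,0],[0.005,0.0006,0]],"spin":[0,0,0,0,0]}'; python3 see.py k1 1
python3 - <<'E'
from h import *
import cv2
s=viewer.grab_frame("side"); cv2.imwrite("pics/k2.png",cv2.resize(s["pixels"][240:295,325:400],None,fx=10,fy=10,interpolation=cv2.INTER_CUBIC))
f=viewer.grab_frame("top"); cv2.imwrite("pics/k3.png",f["pixels"])
E
```

```text
t: 22.35
eef_pos: [0.4929, -0.0232, 0.0946]
ee_rot: [0.04, 1.562, -2.981]
force: [-16.9, 3.0, 11.8]
width: 0.0875
t 22.35 clamp x,y,z -0.1081 -0.0003 0.0946 Fx,y,z -16.5 5.0 11.8 w 0.0875
pad [((np.float64(0.0708), np.float64(-0.0045)), 0.67), ((np.float64(0.0387), np.float64(0.0006)), 0.34)]
jaw [((np.float64(0.03), np.float64(-0.0031)), 0.74)]
```

View pics/k1.png

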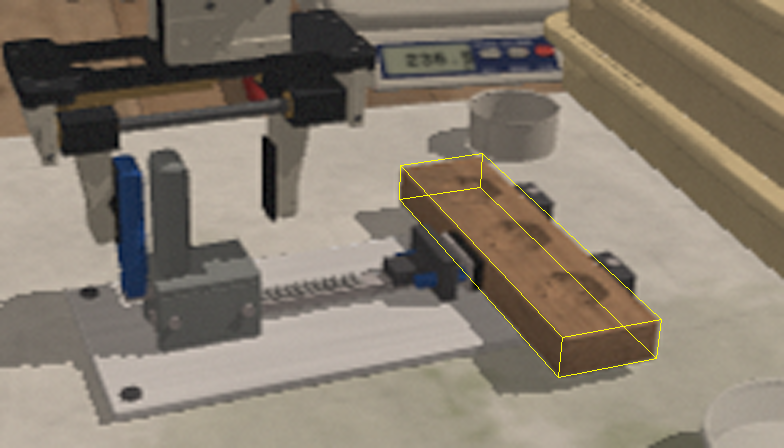

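View pics/k2.png

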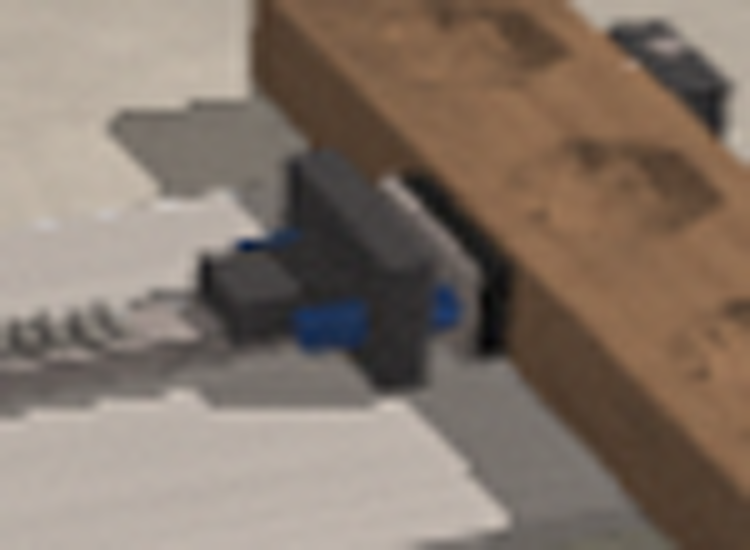

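View pics/k3.png

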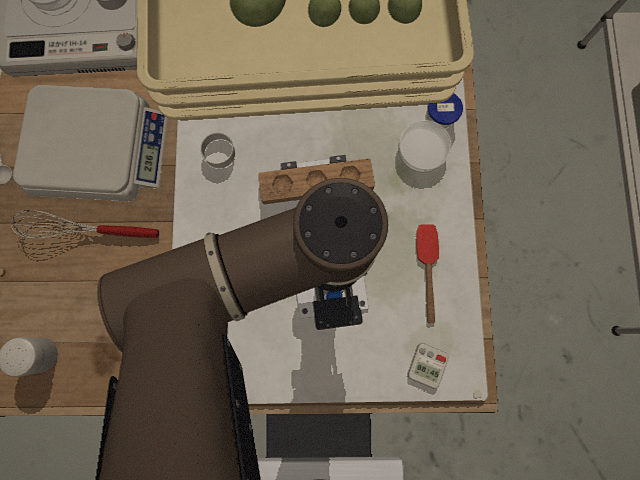

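The mould is still in place and the bystanders haven't moved. I'll compare the head-to-pad gap with the unpressed picture at the same zoom.

```bash
python3 - <<'E'
import cv2,numpy as np
a=cv2.imread("pics/h3.png"); b=cv2.imread("pics/k1.png"); g=cv2.imread("pics/g4.png")
A=[cv2.resize(i[220:315,x:x+130],None,fx=4,fy=4,interpolation=cv2.INTER_CUBIC)[:380] for i,x in((g,330),(b,370))]
cv2.imwrite("pics/cmp.png",cv2.resize(np.hstack(A),(800,292)))
E
python3 -c "
import cv2,numpy as np
from h import *
s=viewer.grab_frame('side');X=(.6002,-.0098,.1211);c,n=np.cos(X[2]),np.sin(X[2])
def pr(P): P=np.array(P)/1000; return w2px(s,np.c_[X[0]+c*P[:,0]-n*P[:,1],X[1]+n*P[:,0]+c*P[:,1],P[:,2]])
im=cv2.resize(s['pixels'][240:295,325:400],None,fx=10,fy=10,interpolation=cv2.INTER_CUBIC)
# pad front at 68; mark head front lower right corner (y=-25,z=10) for head front at 68-t-20+p
for xf in range(30,70,5):
    q=((pr([[xf,-25,10]])-[325,240])*10+4.5)[0]; print(xf,q.round())
"

```

```text
30 [345. 402.]
35 [368. 397.]
40 [392. 393.]
45 [416. 389.]
50 [439. 385.]
55 [463. 381.]
60 [486. 377.]
65 [510. 373.]
```

View pics/cmp.png

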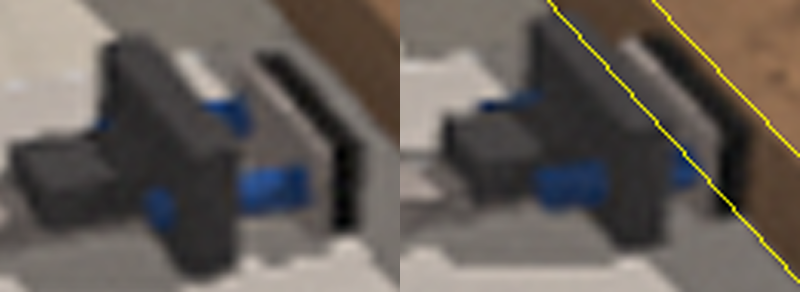

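Measured compression is 8–9 mm from two picture cues, and about 10 mm from the force rise. That is near half-way, so I'm handing in with the trigger held.

```bash
python3 see.py z1; python3 -c "
from station import arm
print(arm.job_done())"
```

```text
t 22.65 clamp x,y,z -0.1081 -0.0003 0.0946 Fx,y,z -16.0 3.3 11.2 w 0.0877
pad [((np.float64(0.0703), np.float64(-0.0069)), 0.71)]
jaw []
the job is handed in; nothing more can be done
None
```

I laid the mould flat on the base plate, flush against both end stops and centred, and let go of it. I then pumped the blue trigger five times with one finger, moving the arm. I handed the job in at 22.7 s with the trigger still squeezed. No verdict is reported, so the result rests on my own checks.

**Last checks**
- **Mould:** in the side view it lay on the expected flush outline to within about 2 mm, and the fingers were clear of it.
- **Pad:** pressed in about 8 mm by the head-to-pad gap and 9 mm by the rods. The force rise suggests about 10 mm. The measures differ by 1–2 mm, but all lie well inside 5–15 mm.
- **Trigger:** pushed with about 16 N along the clamp's x. The tool also showed about 3 N sideways and 11 N upwards. The reading was steady from the last step to hand-in.
- **Bystanders:** none had visibly moved in the top view.

**Disagreements:** the jaw and pad positions from the trained networks were several millimetres off and sometimes missing or wrong. For the amount of compression I relied on picture geometry and force instead. The full strokes carried the jaw about 10–18 mm each, most of them less than the nominal 18 mm, so I made the last one in small steps.

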